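# Roll a dye bottle up the feed track and press it home

### The arm

A 6-joint arm with a two-finger parallel gripper is mounted at the origin on a cart in front of the work surface, level with it; the furniture and walls round the work are solid. World frame = base frame: x ahead of the robot, y to its left, z up, the work surface at z = 0. Lengths are in m, angles in rad, forces in N, time in s.
With the tool pointing down it reaches from about 0.35 to 0.85 m from the base axis. Payload 8.1 kg.
Tool frame: the origin (TCP) lies midway between the tips of the shut fingers; the grasp point (between the pads) lies 19 mm behind it; z points along the fingers, y is the line along which they close (so a half turn about z gives the same grasp; the last joint's range is limited). The gripper opens to 93 mm and grips with 3 to 60 N. Pads are 15 mm wide; open, the fingers measure 128 mm over their backs; the gripper's body (75 mm by 188 mm) begins 65 mm behind the grasp point.
Start: joints at [1.142, 0.13, 1.488, -0, 1.523, -0.085], TCP at [0.202, 0.565, 0.219] pointing down, gripper open.
Joint ranges: [-2.96, 2.96], [-0.89, 2.26], [0.02, 2.5], [-1.34, 4.48], [0, 2.73], [-2.66, 2.66]. Speed limits (rad/s): [2.39, 2.39, 2.79, 3.14, 3.14, 3.14].

### API

Orientations are given as a rotation vector (axis times angle).
In Python, from plant import robot, cams gives the robot as it stands. The module is installed in compiled form; this text tells all that it offers.
- The arm moves only by the tool play_rows, never from a script. Its arguments are lists of equal length, an entry for each row: "slide": the shift along the tool's x, y, z scaled (see below), a list of three; "twist": the turn, a rotation vector about the tool's x, y, z scaled (see below), a list of three. A call has exactly 8 rows; each row shifts and turns the commanded pose from where the row before left it, along the tool's axes as they then stand; what a row does not reach is not made up. The controller multiplies each number of a shift by 25 cm and each number of a turn by 60 degrees. A row lasts 1/10 s, in which the tool goes at most 50 mm and 8.59 degrees, less where a joint would pass 70% of its speed; a pose out of reach is approached as far as the arm can. A call with a number of a shift or a turn outside -1 to 1 is refused whole. A call with a gripper value outside its range is refused whole. "fingers" is the closure, from -1 (fully open) to 1 (shut), set as the call begins (left out, the last holds). The fingers move at their own pace and stop on an object; "force" is the grip in N (left out, the last holds). Time passes only in rows, so rows that do not move let the fingers close, or fill a call up. It gives the time, the measured TCP pose, the force, the opening and the grip force at its end, in the units of the state.
- robot.read_state(): the state, without advancing time (a new reading comes with each control period).
- cams.read_camera(name): name is "side" or "top"; returns (picture, depth): 400x640x3 uint8, red, green, blue; 400x640 float32, m along the optical axis (not along the pixel's ray), 0 where there is no reading.
- cams.get_calibration(name): a dict with "fx", "fy", "cx", "cy" (pixels), "world_from_camera" (4x4, takes a point from camera to world coordinates). Camera axes: x right, y down, z forward; pixel columns grow to the right and rows downward; lengths in m; the calibration is good to about 2 mm. A picture is of the moment at which its call begins. get_calibration takes no time and is no camera call.
- robot.close_job(): hands the job in; it is judged then, once.
The state is a dict: "t": time; "q": joint angles; "dq": joint speeds; "joint_torque": joint torques, N m; "tool_pos": TCP position; "orientation": TCP orientation; "force": force on the tool from outside, world axes, zero at the start; "wrist_torque": the same for the moment, N m; "opening": finger opening in m; "gripper_force": force on a finger pad.
Only numpy, scipy, OpenCV 4.12 (cv2) and the standard library are available. Lean on these libraries where they do the work, as an engineer would, in place of code of your own. Each camera call takes 0.05 s, during which the arm holds its last target. There are 200 camera calls.

### The job

Pick up the black-handled paddle and, with the front of its upright plate, gently roll the lying dye bottle up the track, over the crest of its bed, and on against the stiff black slide until the bottle bears on both steel end stops; press it firmly there with about 10 N for a second. The glass is thin, so the paddle must never push it with more than 15 N, and neither the fingers nor the arm may touch it. Leave the bottle lying in the slot against the stops, set the paddle down level on the worktop clear of the track, and leave the label roll and the small amber bottle where they are.

Things in the scene. Friction and masses are not known exactly. Their poses are not given: they have to be found in the camera images.
- track: Feed track fixed to the worktop, 116 mm wide, x = -145 to 167 mm. Origin on the worktop at mid-width; x level, uphill (the pushing direction), y across, z up. The bed climbs from z = 14 mm at x = -145 to 24 at x = 40, its crest, then falls to 21 at x = 110. Rails 94 mm apart, 14 mm above the bed; lip at x = -142 to -136, top z = 19. Grey housing from x = 131, 70 mm high.
- end_stops: Two fixed steel blocks, one each side of the track's end, y = 26 to 46 mm either side of the middle, z = 20 to 57 mm, faces at x = 110 mm in the track's frame. Origin and axes are those of the track.
- slide (a joint): Black upright plate between the two stops, 46 mm wide, z = 26 to 54 mm. Value: metres pushed back; at 0 its face is at x = 85.5 mm of the track, at 0.0245 flush with the stops' faces; it can go on to 0.030. Starts at 0 to 0.012. No spring: stiff friction of about 5 N; it stays where it is left.
- slot (a point): Where the bottle's centre is when it bears on both stops: x = 93.5 mm, y = 0, z = 38 mm in the track's frame. Axes as the track's.
- bottle_center (a point): Middle of the lying dye bottle: round glass, screw lid, 33 mm diameter, 85 mm long, about 140 g; its z axis is its length, foot to lid, across the track. It starts against the lip at the low end, centre at x = -124 mm of the track, 16.5 mm above the bed. Let go before the crest it rolls back to the lip; past the crest it rolls on to the slide by itself.
- paddle_grip (a point): Middle of the grip of the paddle: a straight black handle, 22 mm wide, 18 mm high, 113 mm long, its underside 6 mm above the worktop at the start (this point 15 mm), with an aluminium plate across its front and a small foot under its rear end (33 to 47 mm behind this point). x axis: along the handle toward the plate; y across; z up. 90 g.
- paddle_face (a point): Middle of the front of the paddle's upright plate, 70 mm ahead of paddle_grip along x. The plate is 46 mm wide, 30 mm high (15 mm above and below this point) and 5 mm thick; its lower edge and the rear foot rest on the worktop at the start. Axes as for paddle_grip.
- label_roll: Bystander: roll of labels, 60 mm across, 22 mm high, on the worktop beside the track. Origin at its underside.
- oil_bottle: Bystander: small amber bottle, 25 mm across, 57 mm high, standing beside the low end of the track. Origin at its underside.
Things that resemble listed ones, but are neither listed nor needed, are in the scene too. What is shaped like the part that bears bottle_center but purple is not meant.

How it is judged:
On the way, in this order (a step that is already met when the one before it is completed fails the run):
1. the paddle is rolling the bottle up the track (contact force between paddle and dye_bottle above 0.05 N and x of bottle_center in the frame of track above -0.09 m), for 0.04 s.
2. the paddle presses the bottle home: the slide is pushed back within 1.5 mm of flush and the bottle bears on the end stops with over 3 N for 0.5 s (value of joint slide above 0.023 m and contact force between dye_bottle and end_stops above 3 N and contact force between paddle and dye_bottle above 2.5 N), for 0.5 s.
At the end, for the whole second after the job is handed in: The slide is within 1.5 mm of flush with the stops, the bottle at rest in the slot (centre within 6 mm of the slot point, length within 0.08 rad of square across the track); the paddle stands level (within 0.15 rad) and still on the worktop, touching neither track nor bottle (value of joint slide above 0.023 m and horizontal distance between bottle_center and slot below 0.006 m and z of bottle_center in the frame of slot between -0.005 and 0.005 m and angle between the z axis of bottle_center and the y axis of track, either way round below 0.08 rad and linear speed of each of dye_bottle, paddle below 0.02 m/s and height (world z) of each of paddle_grip, paddle_face below 0.02 m and angle between paddle_grip's own z axis and vertical below 0.15 rad and not (contact force between paddle and track above 0.01 N) and not (contact force between paddle and dye_bottle above 0.01 N)).
It fails at once if the paddle pushes the bottle with more than 15 N (contact force between paddle and dye_bottle above 15 N).
It fails at once if the fingers or the arm touch the bottle (contact force between any of the fingers, the arm and dye_bottle above 0.3 N).
It fails at once if the bottle is lifted or knocked out of the track (z of bottle_center in the frame of track above 0.06 m or z of bottle_center in the frame of track below 0.02 m).
It fails at once if the label roll or the small amber bottle is moved by more than 20 mm (distance of any of label_roll, oil_bottle from where it was at the start of the episode above 0.02 m).
It also fails if it takes over 67 s, if anything falls off the work surface, if the arm or the gripper's body presses on something with over 40 N, if the wrist force passes 120 N, or if a joint passes its speed limit or range.

## Working session

There is one attempt and no reset: what is moved stays moved. The work goes in short steps, Python scripts to look and compute and a tool call to move; the robot and the scene stay as the last step left them, time stands still between calls to the robot, and variables do not carry over. Pictures are saved under pics/ and viewed, at most 10 in all, crops included, and the job is handed in when it is done.

Besides the shell and the picture viewer there is one more tool, called after "Emit:" as a command line: name --argument value ..., lists and objects as JSON in quotes. play_rows: Moves the arm, as the interface text tells. Shifts and turns lie within -1 to 1; 1 stands for 25 cm of shift or 60 degrees of turn. Its arguments: {"type":"object","properties":{"slide":{"type":"array"},"twist":{"type":"array"},"fingers":{"type":"number"},"force":{"type":"number"}},"required":["slide","twist"]}

```bash
mkdir -p pics; cat > h.py <<'E'
import numpy as np, cv2
from plant import robot, cams
def grab(n):
    p,d=cams.read_camera(n); return p,d,cams.get_calibration(n)
def ray(c,u,v):
    T=np.array(c["world_from_camera"]); r=T[:3,:3]@np.array([(u-c["cx"])/c["fx"],(v-c["cy"])/c["fy"],1.]); return T[:3,3],r
def onz(c,u,v,z):
    o,r=ray(c,u,v); return o+r*(z-o[2])/r[2]
def cloud(c,d):
    T=np.array(c["world_from_camera"]); v,u=np.mgrid[:d.shape[0],:d.shape[1]]
    P=np.stack([(u-c["cx"])/c["fx"]*d,(v-c["cy"])/c["fy"]*d,d],-1)
    return P@T[:3,:3].T+T[:3,3]
E
python3 - <<'E'
from h import *
for n in("top","side"):
    p,d,c=grab(n); cv2.imwrite(f"pics/{n}0.png",p[:,:,::-1]); np.savez(f"{n}0.npz",p=p,d=d)
    print(n,c["fx"],c["cx"],c["cy"],np.round(c["world_from_camera"],3).tolist())
print(robot.read_state())
E
```

```text
top 515.6387814085158 314.6453176210177 201.47485388133833 [[0.001, -0.986, 0.164, 0.312], [-1.0, -0.006, -0.029, 0.007], [0.029, -0.164, -0.986, 1.34], [0.0, 0.0, 0.0, 1.0]]
side 442.32709511341506 316.49597669473457 193.81775987560468 [[-0.936, 0.184, -0.299, 0.913], [0.351, 0.52, -0.779, 1.003], [0.012, -0.834, -0.551, 0.79], [0.0, 0.0, 0.0, 1.0]]
{'t': 0.1, 'q': array([ 1.14164887e+00,  1.31048293e-01,  1.48914865e+00, -1.67815671e-05,
        1.52302143e+00, -8.53757893e-02]), 'dq': array([ 0.00016425, -0.00162719, -0.00235232, -0.0006484 ,  0.00124276,
       -0.00103167]), 'joint_torque': array([ 1.10253775e-03, -5.61333847e+01, -4.93098807e+01,  7.70556531e-02,
        2.89990852e-02, -7.47786839e-05]), 'tool_pos': array([0.20198291, 0.56443969, 0.2177266 ]), 'orientation': array([-5.37270786e-01, -3.09490572e+00,  2.47602041e-03]), 'force': array([ 0.00100554,  0.08183033, -0.5311707 ]), 'wrist_torque': array([-0.03677259, -0.00808095, -0.02210751]), 'gripper_force': 0.0, 'opening': 0.09307150797645762}
```

View pics/top0.png

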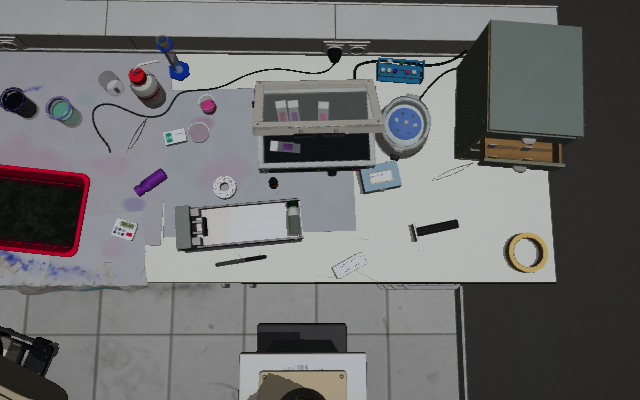

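View pics/side0.png

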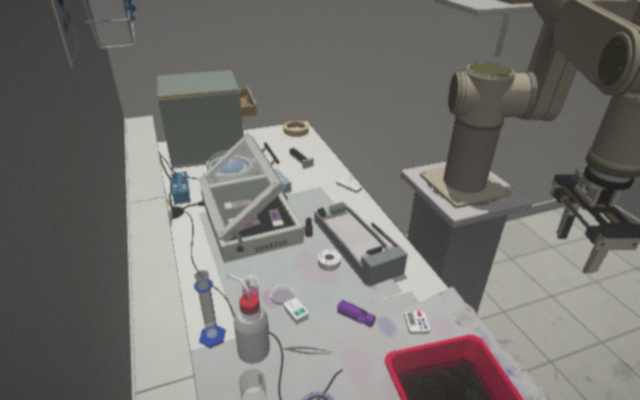

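The top view shows the track at columns 177–302, rows 200–250, with the housing at its left end and the bottle at about (292,213). The paddle is at about (435,229), with its plate at (411,231) facing the track. The label roll is at (224,187) and the amber bottle at (273,183).

```bash
cat > m.py <<'E'
from h import *
f=np.load("top0.npz"); p,d=f["p"],f["d"]; c=cams.get_calibration("top"); W=cloud(c,d)
g=p.astype(int).sum(2)
# paddle handle
m=np.zeros(g.shape,np.uint8); m[210:245,405:465]=(g[210:245,405:465]<200)
n,l,s,ce=cv2.connectedComponentsWithStats(m); k=1+s[1:,4].argmax(); v,u=np.nonzero(l==k)
P=np.array([onz(c,a,b,.024) for a,b in zip(u,v)]); r=cv2.minAreaRect((P[:,:2]*1000).astype(np.float32)); print("handle",s[k],r,np.round(cv2.boxPoints(r)).tolist())
print("depth z near paddle",np.round(np.median(W[l==k][:,2]),4), "table", np.median(W[235:250,400:410,2]))
# track: depth points
for name,lo,hi in(("housing",.06,.085),("rails",.026,.045)):
    sub=(W[...,2]>lo)&(W[...,2]<hi); sub[:190]=0; sub[260:]=0; sub[:,:165]=0; sub[:,310:]=0
    q=W[sub]; r=cv2.minAreaRect((q[:,:2]*1000).astype(np.float32)); print(name,len(q),r,np.round(cv2.boxPoints(r)).tolist(),np.median(q[:,2]))
a=cv2.resize(p[190:260,165:310,::-1],None,fx=5,fy=5,interpolation=cv2.INTER_CUBIC)
b=cv2.resize(p[210:250,400:470,::-1],None,fx=5,fy=5,interpolation=cv2.INTER_CUBIC)
o=np.zeros((560,730,3),np.uint8); o[:350,:725]=a; o[355:555,:350]=b; cv2.imwrite("pics/crop.png",o)
E
python3 m.py
```

```text
handle [416 220  43  16 358] ((465.3922424316406, -347.8769836425781), (22.513195037841797, 109.72875213623047), 12.18455982208252) [[443.0, -297.0], [466.0, -404.0], [488.0, -399.0], [465.0, -292.0]]
depth z near paddle 0.0232 table -0.000402061017798383
housing 674 ((460.6024475097656, 280.6224670410156), (108.53425598144531, 68.54496002197266), 5.661254405975342) [[403.0, 309.0], [410.0, 241.0], [518.0, 252.0], [511.0, 320.0]] 0.06893097720655539
rails 984 ((489.97015380859375, 159.49607849121094), (141.05416870117188, 308.60650634765625), 6.073806285858154) [[404.0, 305.0], [436.0, -1.0], [576.0, 14.0], [544.0, 320.0]] 0.034630202535633425
```

View pics/crop.png

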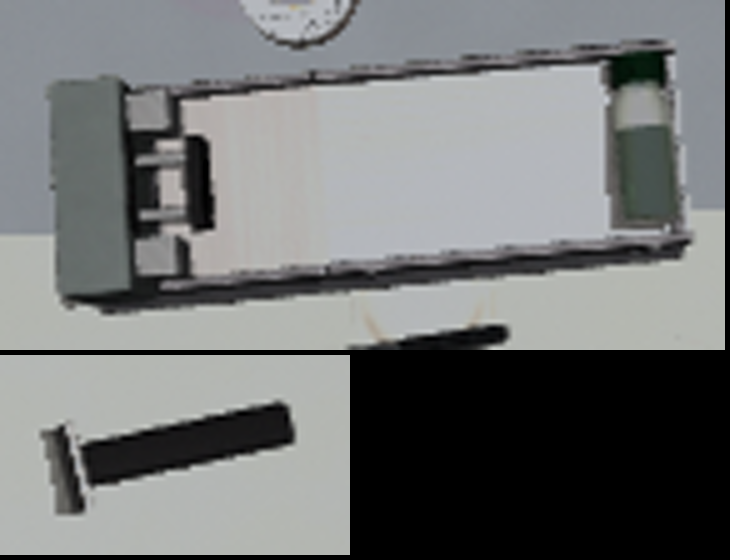

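The crop shows the housing corners at crop (50,82), (122,80), (132,292) and (62,300). The rail ends are at (674,45) and (690,240), the slide face is at column ~212, and the bottle lies across the low end with its cap at the top. I'll fit the track pose from these points.

```bash
cat > fit.py <<'E'
from h import *
c=cams.get_calibration("top")
C=[((50,82),(167,-58,70)),((122,80),(131,-58,70)),((132,292),(131,58,70)),((62,300),(167,58,70)),((674,45),(-145,-58,28)),((690,240),(-145,58,28))]
w=np.array([onz(c,164.6+a/5,189.6+b/5,q[2]/1000)[:2]*1000 for (a,b),q in C]); t=np.array([q[:2] for _,q in C],float)
A=t-t.mean(0);B=w-w.mean(0); U,S,V=np.linalg.svd(A.T@B); R=(U@V).T; o=w.mean(0)-R@t.mean(0)
print("track origin",o,"yaw",np.degrees(np.arctan2(R[1,0],R[0,0])),np.linalg.det(R)); print("resid",np.round((w-o)@R-t,1).tolist())
T=lambda a,b,z:((onz(c,164.6+a/5,189.6+b/5,z)[:2]*1000-o)@R).round(1)
print("slide top",T(212,142,.054),T(212,228,.054),"stops",T(176,130,.057),T(187,236,.057))
print("bottle",T(622,52,.03),T(665,60,.03),T(640,225,.03))
# depth check: housing centre and rails
f=np.load("top0.npz"); Wd=cloud(c,f["d"])*1000
L=np.concatenate([(Wd[...,:2]-o)@R,Wd[...,2:]],-1)
for n,x0,x1,y0,y1,z0 in(("hous",100,200,-90,90,62),("railN",-90,20,-80,-40,24),("railP",-90,20,40,80,24),("slide",60,105,-20,20,45),("bottle",-150,-90,-44,44,34)):
    m=(L[...,0]>x0)&(L[...,0]<x1)&(L[...,1]>y0)&(L[...,1]<y1)&(L[...,2]>z0)&(L[...,2]<90); q=L[m]
    print(n,len(q),q.min(0).round(1) if len(q) else '',q.max(0).round(1) if len(q) else '', q.mean(0).round(1))
print("tool rot",cv2.Rodrigues(robot.read_state()["orientation"])[0].round(3).tolist())
# side check of handle
f=np.load("side0.npz");cs=cams.get_calibration("side");Ws=cloud(cs,f["d"]);g=f["p"].astype(int).sum(2)
m=np.zeros(g.shape,np.uint8); m[145:172,280:320]=g[145:172,280:320]<170
n,l,s,_=cv2.connectedComponentsWithStats(m);k=1+s[1:,4].argmax();v,u=np.nonzero(l==k)
P=np.array([onz(cs,a,b,.018)[:2]*1000 for a,b in zip(u,v)],np.float32);print("side handle",s[k],cv2.minAreaRect(P))
E
python3 fit.py
```

```text
track origin [472.65194158 146.93560997] yaw 95.75355043396893 1.0
resid [[-1.5, 3.6], [-0.8, 6.0], [0.7, -4.8], [-1.3, -4.2], [0.7, 7.0], [2.1, -7.7]]
slide top [ 90.8 -19.3] [93.6 23.8] stops [107.7 -26.6] [105.6  26.9]
bottle [-117.2  -49.5] [-138.9  -43.2] [-118.2   40.4]
hous 657 [125.2 -55.7  62. ] [168.5  52.8  76.2] [149.   -0.5  69.1]
railN 117 [-89.2 -54.6  24.1] [ 18.6 -40.6  40.3] [-30.8 -49.8  31.8]
railP 101 [-88.1  41.2  24.6] [19.2 50.9 41.4] [-33.2  48.2  32.2]
slide 57 [ 96.7 -19.4  45.6] [104.9  19.8  60.2] [100.4  -0.2  52.8]
bottle 401 [-139.9  -43.8   34.1] [-107.7   41.1   54.7] [-123.8    0.4   44. ]
tool rot [[-0.941, 0.337, -0.001], [0.337, 0.941, -0.001], [0.0, -0.002, -1.0]]
side handle [294 152   4   4   6] ((471.4141845703125, -365.45574951171875), (24.417083740234375, 5.783651828765869), 89.25880432128906)
```

Track fit: origin (0.4727, 0.1469), yaw 95.75°. Paddle grip: (0.467, −0.356), yaw 102.2°. Sizes and heights agree with what was given. Next I'll make a planning helper.

```bash
cat > plan.py <<'E'
import sys; from h import *
# plan.py x y z yaw_deg(tool x) nrows : constant world steps with even tool-z turn, in tool axes, scaled
x,y,z,yaw,n=map(float,sys.argv[1:6]); n=int(n); s=robot.read_state()
R=cv2.Rodrigues(s["orientation"])[0]; y0=np.degrees(np.arctan2(R[1,0],R[0,0])); p=s["tool_pos"]
print("t",round(s["t"],2),"pos",p.round(4),"yaw",round(y0,2),"tilt",R[:,2].round(4),"F",s["force"].round(2),"q",s["q"].round(2),"open",round(s["opening"],4))
dy=(yaw-y0+180)%360-180; st=(np.array([x,y,z])-p)/n
for i in range(n):
    a=np.radians(y0+dy*i/n); Ri=np.array([[np.cos(a),np.sin(a),0],[np.sin(a),-np.cos(a),0],[0,0,-1]])
    print((Ri.T@st/.25).round(3).tolist(),"tw",round(-dy/n/60,4))
print("step mm",np.linalg.norm(st)*1000)
E
python3 plan.py .45 .2 .2 125 9
```

```text
t 0.1 pos [0.202  0.5644 0.2177] yaw 160.3 tilt [-7.0e-04 -1.5e-03 -1.0e+00] F [ 0.    0.08 -0.53] q [ 1.14  0.13  1.49 -0.    1.52 -0.09] open 0.0931
[-0.158, -0.115, 0.008] tw 0.0654
[-0.166, -0.104, 0.008] tw 0.0654
[-0.173, -0.093, 0.008] tw 0.0654
[-0.179, -0.081, 0.008] tw 0.0654
[-0.184, -0.068, 0.008] tw 0.0654
[-0.188, -0.055, 0.008] tw 0.0654
[-0.191, -0.043, 0.008] tw 0.0654
[-0.194, -0.029, 0.008] tw 0.0654
[-0.195, -0.016, 0.008] tw 0.0654
step mm 49.02040385802469
```

Emit:
play_rows --slide '[[-0.158,-0.115,0.008],[-0.166,-0.104,0.008],[-0.173,-0.093,0.008],[-0.179,-0.081,0.008],[-0.184,-0.068,0.008],[-0.188,-0.055,0.008],[-0.191,-0.043,0.008],[-0.194,-0.029,0.008]]' --twist '[[0,0,0.065],[0,0,0.065],[0,0,0.065],[0,0,0.065],[0,0,0.065],[0,0,0.065],[0,0,0.065],[0,0,0.065]]' --fingers -0.2 --force 50

```text
t: 0.9
tool_pos: [0.4239, 0.2393, 0.2023]
orientation: [-1.354, -2.835, 0.0]
force: [1.8, 1.6, -0.4]
opening: 0.0559
gripper_force: 0.0
```

```bash
python3 plan.py .467 -.356 .15 102.2 16
```

```text
t 0.9 pos [0.4239 0.2393 0.2023] yaw 128.95 tilt [-2.e-04  0.e+00 -1.e+00] F [ 1.81  1.56 -0.38] q [ 0.41 -0.17  1.82  0.    1.5  -0.27] open 0.0559
[-0.123, -0.085, 0.013] tw 0.0279
[-0.125, -0.082, 0.013] tw 0.0279
[-0.127, -0.078, 0.013] tw 0.0279
[-0.13, -0.074, 0.013] tw 0.0279
[-0.132, -0.07, 0.013] tw 0.0279
[-0.134, -0.066, 0.013] tw 0.0279
[-0.135, -0.063, 0.013] tw 0.0279
[-0.137, -0.059, 0.013] tw 0.0279
[-0.139, -0.055, 0.013] tw 0.0279
[-0.14, -0.05, 0.013] tw 0.0279
[-0.142, -0.046, 0.013] tw 0.0279
[-0.143, -0.042, 0.013] tw 0.0279
[-0.144, -0.038, 0.013] tw 0.0279
[-0.145, -0.034, 0.013] tw 0.0279
[-0.146, -0.029, 0.013] tw 0.0279
[-0.147, -0.025, 0.013] tw 0.0279
step mm 37.44943907757093
```

Emit:
play_rows --slide '[[-0.123,-0.085,0.013],[-0.125,-0.082,0.013],[-0.127,-0.078,0.013],[-0.13,-0.074,0.013],[-0.132,-0.07,0.013],[-0.134,-0.066,0.013],[-0.135,-0.063,0.013],[-0.137,-0.059,0.013]]' --twist '[[0,0,0.028],[0,0,0.028],[0,0,0.028],[0,0,0.028],[0,0,0.028],[0,0,0.028],[0,0,0.028],[0,0,0.028]]'

```text
t: 1.7
tool_pos: [0.4452, -0.0581, 0.1763]
orientation: [-1.674, -2.658, 0.0]
force: [1.5, -0.4, 0.9]
opening: 0.056
gripper_force: 0.0
```

Emit:
play_rows --slide '[[-0.139,-0.055,0.013],[-0.14,-0.05,0.013],[-0.142,-0.046,0.013],[-0.143,-0.042,0.013],[-0.144,-0.038,0.013],[-0.145,-0.034,0.013],[-0.1,-0.02,0.013],[-0.06,-0.01,0.013]]' --twist '[[0,0,0.028],[0,0,0.028],[0,0,0.028],[0,0,0.028],[0,0,0.028],[0,0,0.028],[0,0,0.028],[0,0,0.028]]'

```text
t: 2.5
tool_pos: [0.4646, -0.322, 0.1499]
orientation: [-1.976, -2.442, 0.0]
force: [-0.6, -0.7, 0.3]
opening: 0.0558
gripper_force: 0.0
```

```bash
python3 plan.py .467 -.356 .06 102.2 8
```

```text
t 2.5 pos [ 0.4646 -0.322   0.1499] yaw 102.04 tilt [-7.e-04  3.e-04 -1.e+00] F [-0.64 -0.72  0.33] q [-0.7   0.08  1.67 -0.    1.39 -0.91] open 0.0558
[-0.017, -0.002, 0.045] tw -0.0003
[-0.017, -0.002, 0.045] tw -0.0003
[-0.017, -0.002, 0.045] tw -0.0003
[-0.017, -0.002, 0.045] tw -0.0003
[-0.017, -0.002, 0.045] tw -0.0003
[-0.017, -0.002, 0.045] tw -0.0003
[-0.017, -0.002, 0.045] tw -0.0003
[-0.017, -0.002, 0.045] tw -0.0003
step mm 12.021729920523786
```

Emit:
play_rows --slide '[[-0.02,-0.002,0.05],[-0.02,-0.002,0.05],[-0.02,-0.002,0.05],[-0.02,-0.002,0.05],[-0.02,-0.002,0.05],[-0.02,-0.002,0.05],[0,0,0.05],[0,0,0]]' --twist '[[0,0,0],[0,0,0],[0,0,0],[0,0,0],[0,0,0],[0,0,0],[0,0,0],[0,0,0]]'

```text
t: 3.3
tool_pos: [0.4672, -0.349, 0.0604]
orientation: [-1.97, -2.442, -0.0]
force: [-0.1, 0.3, -0.8]
opening: 0.0559
gripper_force: 0.0
```

```bash
python3 plan.py .467 -.356 .003 102.2 6
python3 - <<'E'
from h import *
p,d,c=grab("side"); a=cv2.resize(p[120:190,250:350,::-1],None,fx=7,fy=7,interpolation=cv2.INTER_CUBIC); cv2.imwrite("pics/s1.png",a)
E
```

```text
t 3.3 pos [ 0.4672 -0.349   0.0604] yaw 102.22 tilt [-0.003   0.0027 -1.    ] F [-0.13  0.33 -0.82] q [-0.73  0.22  1.69  0.    1.24 -0.94] open 0.0559
[-0.005, -0.001, 0.038] tw 0.0
[-0.005, -0.001, 0.038] tw 0.0
[-0.005, -0.001, 0.038] tw 0.0
[-0.005, -0.001, 0.038] tw 0.0
[-0.005, -0.001, 0.038] tw 0.0
[-0.005, -0.001, 0.038] tw 0.0
step mm 9.642174293850838
```

View pics/s1.png

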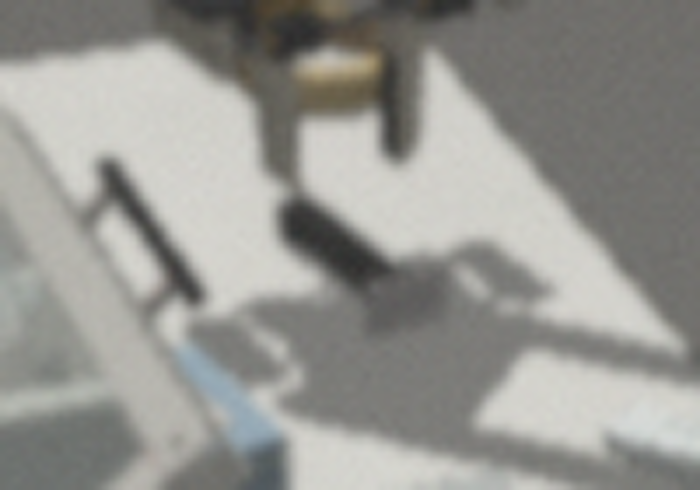

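The side crop shows the open fingers (tips at crop (280,175) and (400,155)) above the handle. The handle runs from crop (295,215) to (385,285), with the plate at (410,295). I'll check the predicted handle points against this view.

```bash
python3 - <<'E'
from h import *
c=cams.get_calibration("side"); Ti=np.linalg.inv(np.array(c["world_from_camera"]))
for n,P in (("tcp",(.4672,-.349,.0604)),("grip",(.467,-.356,.024)),("rear",(.477,-.402,.024)),("front",(.4535,-.293,.024)),("face top",(.4525,-.288,.03))):
    q=(Ti@np.r_[P,1])[:3]; u=c["fx"]*q[0]/q[2]+c["cx"];v=c["fy"]*q[1]/q[2]+c["cy"]; print(n,((u-250)*7).round(),((v-120)*7).round())
E
```

```text
tcp 337.0 174.0
grip 334.0 230.0
rear 289.0 194.0
front 399.0 282.0
face top 404.0 276.0
```

Emit:
play_rows --slide '[[-0.005,-0.001,0.04],[-0.005,-0.001,0.04],[-0.005,-0.001,0.04],[-0.005,-0.001,0.04],[-0.005,0,0.035],[-0.005,0,0.025],[0,0,0.008],[0,0,0]]' --twist '[[0,0,0],[0,0,0],[0,0,0],[0,0,0],[0,0,0],[0,0,0],[0,0,0],[0,0,0]]'

```text
t: 4.15
tool_pos: [0.469, -0.3576, 0.0057]
orientation: [-1.972, -2.445, -0.0]
force: [0.0, -0.3, 0.7]
opening: 0.0555
gripper_force: 0.0
```

```bash
python3 plan.py .467 -.356 .003 102.2 1
```

```text
t 4.15 pos [ 0.469  -0.3576  0.0057] yaw 102.22 tilt [-5.e-04  4.e-04 -1.e+00] F [ 0.01 -0.28  0.65] q [-0.74  0.3   1.7  -0.    1.14 -0.95] open 0.0555
[0.008, -0.006, 0.011] tw 0.0004
step mm 3.7131694307859653
```

Emit:
play_rows --slide '[[0,-0.006,0.004],[0,0,0.004],[0,0,0.003],[0,0,0],[0,0,0],[0,0,0],[0,0,0],[0,0,0]]' --twist '[[0,0,0],[0,0,0],[0,0,0],[0,0,0],[0,0,0],[0,0,0],[0,0,0],[0,0,0]]'

```text
t: 4.95
tool_pos: [0.4677, -0.358, 0.0034]
orientation: [1.972, 2.445, -0.0]
force: [0.4, 0.1, 0.3]
opening: 0.0555
gripper_force: 0.0
```

Emit:
play_rows --slide '[[0,0,0],[0,0,0],[0,0,0],[0,0,0],[0,0,0],[0,0,0],[0,0,0],[0,0,0]]' --twist '[[0,0,0],[0,0,0],[0,0,0],[0,0,0],[0,0,0],[0,0,0],[0,0,0],[0,0,0]]' --fingers 1 --force 50

```text
t: 5.75
tool_pos: [0.4677, -0.358, 0.0034]
orientation: [1.972, 2.445, 0.0]
force: [0.1, -0.0, -0.7]
opening: 0.0218
gripper_force: 50.0
```

```bash
python3 plan.py .467 -.356 .003 102.2 1
```

```text
t 5.75 pos [ 0.4677 -0.358   0.0034] yaw 102.22 tilt [ 1.e-04  0.e+00 -1.e+00] F [ 0.13 -0.03 -0.68] q [-0.74  0.31  1.7   0.    1.14 -0.95] open 0.0218
[0.008, -0.001, 0.002] tw 0.0003
step mm 2.1388123138345287
```

Emit:
play_rows --slide '[[0,0,-0.02],[0,0,-0.03],[0,0,-0.04],[0,0,-0.04],[0,0,-0.04],[0,0,-0.03],[0,0,0],[0,0,0]]' --twist '[[0,0,0],[0,0,0],[0,0,0],[0,0,0],[0,0,0],[0,0,0],[0,0,0],[0,0,0]]'

```text
t: 6.55
tool_pos: [0.4677, -0.3581, 0.0536]
orientation: [1.972, 2.445, -0.0]
force: [0.3, -0.1, -1.1]
opening: 0.0213
gripper_force: 50.0
```

```bash
python3 plan.py .4965 -.089 .0475 95.75 14
```

```text
t 6.55 pos [ 0.4677 -0.3581  0.0536] yaw 102.22 tilt [ 3.e-04 -3.e-04 -1.e+00] F [ 0.35 -0.15 -1.1 ] q [-0.74  0.24  1.68 -0.    1.22 -0.95] open 0.0213
[0.073, 0.024, 0.002] tw 0.0077
[0.074, 0.024, 0.002] tw 0.0077
[0.074, 0.023, 0.002] tw 0.0077
[0.074, 0.023, 0.002] tw 0.0077
[0.074, 0.022, 0.002] tw 0.0077
[0.074, 0.021, 0.002] tw 0.0077
[0.074, 0.021, 0.002] tw 0.0077
[0.075, 0.02, 0.002] tw 0.0077
[0.075, 0.02, 0.002] tw 0.0077
[0.075, 0.019, 0.002] tw 0.0077
[0.075, 0.018, 0.002] tw 0.0077
[0.075, 0.018, 0.002] tw 0.0077
[0.075, 0.017, 0.002] tw 0.0077
[0.076, 0.016, 0.002] tw 0.0077
step mm 19.334502691655945
```

Emit:
play_rows --slide '[[0.05,0.024,0.002],[0.075,0.024,0.002],[0.075,0.023,0.002],[0.075,0.023,0.002],[0.075,0.022,0.002],[0.075,0.021,0.002],[0.075,0.021,0.002],[0.075,0.02,0.002]]' --twist '[[0,0,0.008],[0,0,0.008],[0,0,0.008],[0,0,0.008],[0,0,0.008],[0,0,0.008],[0,0,0.008],[0,0,0.008]]'

```text
t: 7.35
tool_pos: [0.4848, -0.2064, 0.0485]
orientation: [-2.053, -2.376, 0.0]
force: [0.0, -1.1, -0.5]
opening: 0.0214
gripper_force: 50.0
```

Emit:
play_rows --slide '[[0.075,0.02,0.002],[0.075,0.019,0.002],[0.075,0.018,0.002],[0.075,0.018,0.002],[0.06,0.017,0.002],[0.04,0.016,0.002],[0.02,0,0],[0,0,0]]' --twist '[[0,0,0.008],[0,0,0.008],[0,0,0.008],[0,0,0.008],[0,0,0.008],[0,0,0.006],[0,0,0],[0,0,0]]'

```text
t: 8.15
tool_pos: [0.4985, -0.1002, 0.0461]
orientation: [-2.108, -2.328, 0.001]
force: [-0.9, 0.1, -1.5]
opening: 0.0219
gripper_force: 50.0
```

```bash
python3 plan.py .4965 -.089 .0475 95.75 1
python3 - <<'E'
from h import *
a=[]
for n,(r0,r1,c0,c1) in (("top",(185,265,165,365)),("side",(190,270,300,460))):
    p,d,c=grab(n); np.savez(n+"1.npz",p=p,d=d); k=cv2.resize(p[r0:r1,c0:c1,::-1],None,fx=4 if n=="top" else 3.5,fy=4 if n=="top" else 3.5,interpolation=cv2.INTER_CUBIC); o=np.zeros((k.shape[0],800,3),np.uint8); o[:,:k.shape[1]]=k; a.append(o)
cv2.imwrite("pics/pre.png",np.vstack(a)[:600])
E
```

```text
t 8.15 pos [ 0.4985 -0.1002  0.0461] yaw 95.68 tilt [-7.e-04  2.e-04 -1.e+00] F [-0.94  0.13 -1.53] q [-0.3   0.04  1.91 -0.    1.19 -0.4 ] open 0.0219
[0.045, -0.004, -0.006] tw -0.0011
step mm 11.495150250334214
```

View pics/pre.png

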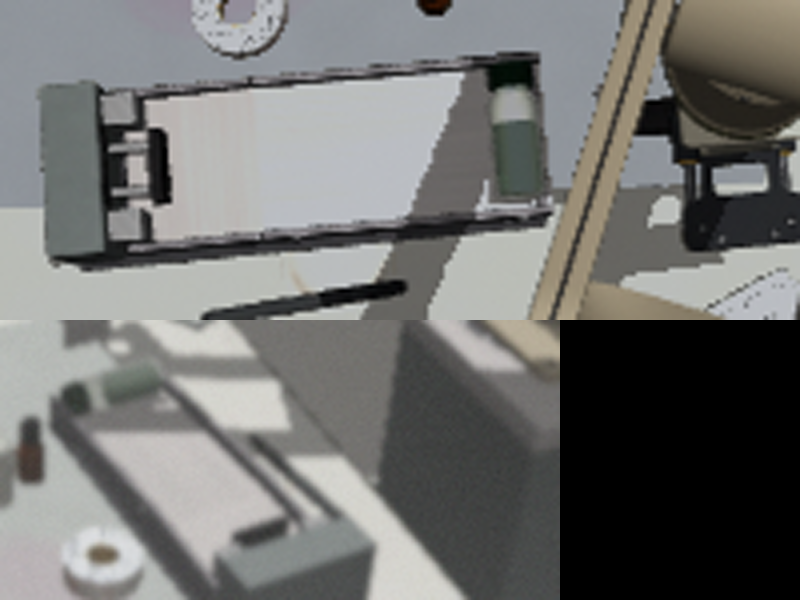

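Before contact, the bottle still lies against the lip (crop (515,130)). The plate is hidden from the top camera by the forearm. By reckoning, the paddle face is about 35 mm short of the bottle and centred to within a millimetre. I'll lower the paddle and advance.

Emit:
play_rows --slide '[[0,0,0.02],[0,0,0.025],[0.01,0,0.02],[0.02,0,0.01],[0.02,0,0],[0.015,0,0],[0.01,0,0],[0.005,0,0]]' --twist '[[0,0,0],[0,0,0],[0,0,0],[0,0,0],[0,0,0],[0,0,0],[0,0,0],[0,0,0]]'

```text
t: 9.05
tool_pos: [0.4971, -0.0807, 0.0279]
orientation: [2.109, 2.328, 0.0]
force: [0.2, 0.1, -0.1]
opening: 0.0215
gripper_force: 50.0
```

```bash
cat > tr.py <<'E'
from h import *
s=robot.read_state(); p=s["tool_pos"]*1000; R=cv2.Rodrigues(s["orientation"])[0]; a=np.radians(95.75)
X=np.array([np.cos(a),np.sin(a)]);Y=np.array([-np.sin(a),np.cos(a)]); q=p[:2]-[472.65,146.94]
print("t %.2f face x %.1f y %.1f z %.1f yaw %.2f F along %.2f z %.2f"%(s["t"],q@X+72,q@Y,p[2]+11.6,np.degrees(np.arctan2(R[1,0],R[0,0])),s["force"][:2]@X,s["force"][2]),"F",s["force"].round(2),"open",round(s["opening"],4))
E
python3 tr.py
python3 - <<'E'
from h import *
p,d,c=grab("side"); cv2.imwrite("pics/s3.png",cv2.resize(p[170:260,290:410,::-1],None,fx=6,fy=6,interpolation=cv2.INTER_CUBIC))
E
```

```text
t 9.05 face x -156.9 y -1.5 z 39.5 yaw 95.65 F along 0.13 z -0.07 F [ 0.16  0.14 -0.07] open 0.0215
```

View pics/s3.png

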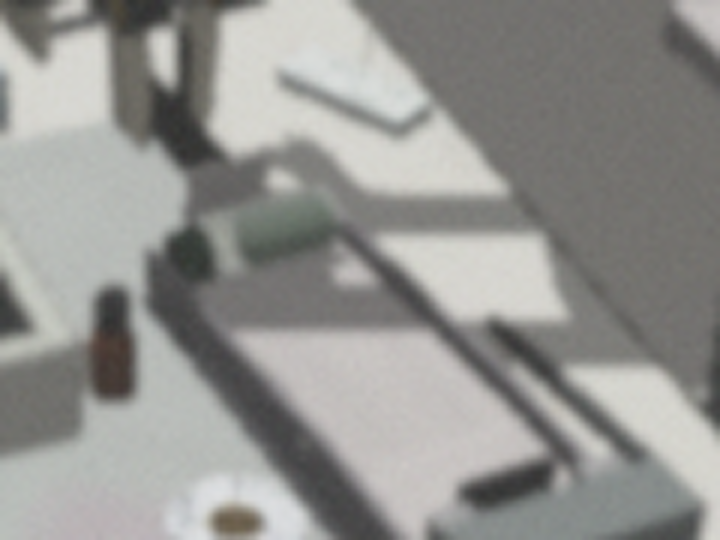

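The grey plate (crop (230,180)) is just behind the bottle (crop (250,225)) and above the lip. I'll approach slowly.

Emit:
play_rows --slide '[[0.006,0,0],[0.006,0,0],[0.006,0,0],[0.006,0,0],[0.006,0,0],[0.005,0,0],[0.004,0,0],[0.004,0,0]]' --twist '[[0,0,0],[0,0,0],[0,0,0],[0,0,0],[0,0,0],[0,0,0],[0,0,0],[0,0,0]]'

```text
t: 9.9
tool_pos: [0.4958, -0.0702, 0.0277]
orientation: [2.11, 2.328, -0.0]
force: [0.3, 0.3, 0.0]
opening: 0.0219
gripper_force: 50.0
```

Emit:
play_rows --slide '[[0.004,0,0],[0.004,0,0],[0.004,0,0],[0.004,0,0],[0.004,0,0],[0.004,0,0],[0.004,0,0],[0.004,0,0]]' --twist '[[0,0,0],[0,0,0],[0,0,0],[0,0,0],[0,0,0],[0,0,0],[0,0,0],[0,0,0]]'

```text
t: 10.7
tool_pos: [0.4951, -0.0623, 0.0277]
orientation: [2.11, 2.328, 0.0]
force: [0.4, -0.5, -1.3]
opening: 0.0214
gripper_force: 50.0
```

```bash
python3 tr.py
```

```text
t 10.70 face x -138.5 y -1.3 z 39.3 yaw 95.62 F along -0.54 z -1.27 F [ 0.44 -0.49 -1.27] open 0.0214
```

Emit:
play_rows --slide '[[0.004,0,0],[0.004,0,0],[0.004,0,0],[0.005,0,0],[0.005,0,0],[0.006,0,0],[0.007,0,0],[0.008,0,0]]' --twist '[[0,0,0],[0,0,0],[0,0,0],[0,0,0],[0,0,0],[0,0,0],[0,0,0],[0,0,0]]'

```text
t: 11.5
tool_pos: [0.4939, -0.0515, 0.0276]
orientation: [-2.11, -2.328, 0.0]
force: [0.4, -0.3, -1.4]
opening: 0.0217
gripper_force: 50.0
```

Emit:
play_rows --slide '[[0.009,0,-0.0005],[0.01,0,-0.0005],[0.01,0,-0.0005],[0.01,0,-0.0005],[0.01,0,-0.0005],[0.01,0,-0.0005],[0.01,0,-0.0005],[0.01,0,-0.0005]]' --twist '[[0,0,0],[0,0,0],[0,0,0],[0,0,0],[0,0,0],[0,0,0],[0,0,0],[0,0,0]]'

```text
t: 12.3
tool_pos: [0.492, -0.0318, 0.0287]
orientation: [2.11, 2.328, 0.0]
force: [-0.2, 0.6, -0.8]
opening: 0.0217
gripper_force: 50.0
```

```bash
python3 tr.py
python3 - <<'E'
from h import *
p,d,c=grab("side"); cv2.imwrite("pics/s4.png",cv2.resize(p[170:260,290:410,::-1],None,fx=6,fy=6,interpolation=cv2.INTER_CUBIC))
E
```

```text
t 12.30 face x -107.8 y -1.4 z 40.3 yaw 95.62 F along 0.57 z -0.84 F [-0.16  0.55 -0.84] open 0.0217
```

View pics/s4.png

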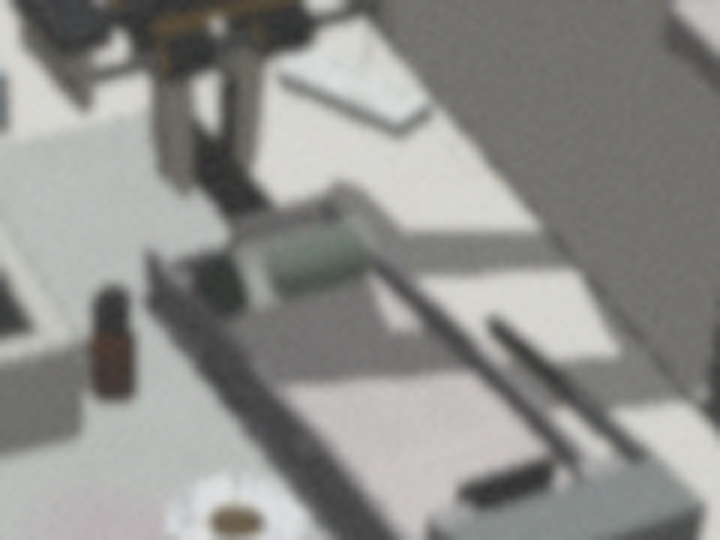

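The bottle is rolling square in front of the plate (crop (275,265)). I'll continue up the slope.

Emit:
play_rows --slide '[[0.011,0,-0.0004],[0.012,0,-0.0004],[0.012,0,-0.0004],[0.012,0,-0.0004],[0.012,0,-0.0004],[0.012,0,-0.0004],[0.012,0,-0.0004],[0.012,0,-0.0004]]' --twist '[[0,0,0],[0,0,0],[0,0,0],[0,0,0],[0,0,0],[0,0,0],[0,0,0],[0,0,0]]'

```text
t: 13.15
tool_pos: [0.4897, -0.0081, 0.0294]
orientation: [-2.11, -2.328, 0.0]
force: [-0.2, -0.5, -1.0]
opening: 0.0213
gripper_force: 50.0
```

Emit:
play_rows --slide '[[0.012,0,-0.0004],[0.012,0,-0.0004],[0.012,0,-0.0004],[0.012,0,-0.0004],[0.012,0,-0.0004],[0.012,0,-0.0004],[0.012,0,-0.0004],[0.012,0,-0.0004]]' --twist '[[0,0,0],[0,0,0],[0,0,0],[0,0,0],[0,0,0],[0,0,0],[0,0,0],[0,0,0]]'

```text
t: 13.95
tool_pos: [0.4873, 0.0158, 0.0302]
orientation: [-2.11, -2.328, 0.0]
force: [0.1, 0.2, -1.1]
opening: 0.0216
gripper_force: 50.0
```

```bash
python3 tr.py
```

```text
t 13.95 face x -60.0 y -1.5 z 41.8 yaw 95.62 F along 0.22 z -1.08 F [ 0.06  0.23 -1.08] open 0.0216
```

Emit:
play_rows --slide '[[0.012,0,-0.0003],[0.012,0,-0.0003],[0.012,0,-0.0003],[0.012,0,-0.0003],[0.012,0,-0.0003],[0.012,0,-0.0003],[0.012,0,-0.0003],[0.012,0,-0.0003]]' --twist '[[0,0,0],[0,0,0],[0,0,0],[0,0,0],[0,0,0],[0,0,0],[0,0,0],[0,0,0]]'

```text
t: 14.75
tool_pos: [0.485, 0.0397, 0.0308]
orientation: [-2.11, -2.328, 0.0]
force: [-0.2, -0.7, -0.8]
opening: 0.0217
gripper_force: 50.0
```

Emit:
play_rows --slide '[[0.012,0,-0.0003],[0.012,0,-0.0003],[0.012,0,-0.0003],[0.012,0,-0.0003],[0.012,0,-0.0003],[0.012,0,-0.0003],[0.012,0,-0.0003],[0.012,0,-0.0003]]' --twist '[[0,0,0],[0,0,0],[0,0,0],[0,0,0],[0,0,0],[0,0,0],[0,0,0],[0,0,0]]'

```text
t: 15.55
tool_pos: [0.4826, 0.0635, 0.0314]
orientation: [2.11, 2.328, -0.0]
force: [0.1, -0.0, -0.2]
opening: 0.0215
gripper_force: 50.0
```

Emit:
play_rows --slide '[[0.012,0,-0.0003],[0.012,0,-0.0003],[0.012,0,-0.0003],[0.012,0,-0.0003],[0.012,0,-0.0003],[0.012,0,-0.0003],[0.012,0,-0.0003],[0.012,0,0]]' --twist '[[0,0,0],[0,0,0],[0,0,0],[0,0,0],[0,0,0],[0,0,0],[0,0,0],[0,0,0]]'

```text
t: 16.35
tool_pos: [0.4803, 0.0874, 0.032]
orientation: [-2.11, -2.328, -0.0]
force: [-0.1, -0.7, -1.0]
opening: 0.0215
gripper_force: 50.0
```

```bash
python3 tr.py
```

```text
t 16.35 face x 12.0 y -1.6 z 43.6 yaw 95.62 F along -0.72 z -0.97 F [-0.08 -0.73 -0.97] open 0.0215
```

Emit:
play_rows --slide '[[0.009,0,0],[0.008,0,0],[0.008,0,0],[0.008,0,0],[0.008,0,0],[0.008,0,0],[0.008,0,0],[0.008,0,0]]' --twist '[[0,0,0],[0,0,0],[0,0,0],[0,0,0],[0,0,0],[0,0,0],[0,0,0],[0,0,0]]'

```text
t: 17.15
tool_pos: [0.4787, 0.1035, 0.0319]
orientation: [-2.11, -2.328, 0.0]
force: [-0.3, 0.2, -1.0]
opening: 0.0217
gripper_force: 50.0
```

Emit:
play_rows --slide '[[0.008,0,0],[0.008,0,0],[0.008,0,0],[0.008,0,0],[0.006,0,0],[0.004,0,0],[0.002,0,0],[0,0,0]]' --twist '[[0,0,0],[0,0,0],[0,0,0],[0,0,0],[0,0,0],[0,0,0],[0,0,0],[0,0,0]]'

```text
t: 17.95
tool_pos: [0.4777, 0.1143, 0.032]
orientation: [2.11, 2.328, 0.0]
force: [0.1, -0.3, -0.7]
opening: 0.0216
gripper_force: 50.0
```

```bash
python3 tr.py
python3 - <<'E'
from h import *
p,d,c=grab("side"); a=cv2.resize(p[180:290,300:420,::-1],None,fx=5,fy=5,interpolation=cv2.INTER_CUBIC); cv2.imwrite("pics/s5.png",a)
E
```

```text
t 17.95 face x 39.1 y -1.7 z 43.6 yaw 95.63 F along -0.31 z -0.71 F [ 0.13 -0.29 -0.71] open 0.0216
```

View pics/s5.png

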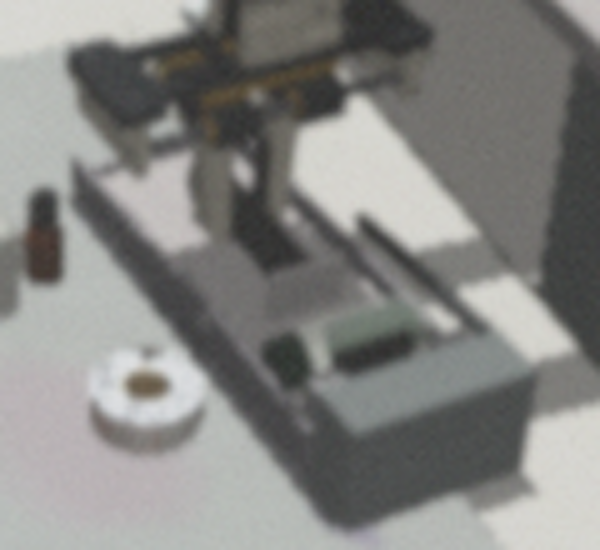

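The bottle has rolled past the crest and lies square against the slide (crop (345,340)). The plate is about 15–20 mm behind it. I'll approach slowly to press.

Emit:
play_rows --slide '[[0.006,0,0],[0.006,0,0],[0.006,0,0],[0.006,0,0],[0.005,0,0],[0.004,0,0],[0.004,0,0],[0.003,0,0]]' --twist '[[0,0,0],[0,0,0],[0,0,0],[0,0,0],[0,0,0],[0,0,0],[0,0,0],[0,0,0]]'

```text
t: 18.8
tool_pos: [0.4767, 0.1243, 0.032]
orientation: [2.11, 2.328, 0.0]
force: [0.9, -0.2, -0.7]
opening: 0.0215
gripper_force: 50.0
```

Emit:
play_rows --slide '[[0.003,0,0],[0.003,0,0],[0.003,0,0],[0.003,0,0],[0.003,0,0],[0.003,0,0],[0.003,0,0],[0.003,0,0]]' --twist '[[0,0,0],[0,0,0],[0,0,0],[0,0,0],[0,0,0],[0,0,0],[0,0,0],[0,0,0]]'

```text
t: 19.6
tool_pos: [0.4761, 0.1303, 0.032]
orientation: [-2.11, -2.328, 0.0]
force: [-0.3, -0.1, -0.2]
opening: 0.0216
gripper_force: 50.0
```

```bash
python3 tr.py
```

```text
t 19.60 face x 55.1 y -1.7 z 43.6 yaw 95.62 F along -0.06 z -0.24 F [-0.27 -0.08 -0.24] open 0.0216
```

Emit:
play_rows --slide '[[0.003,0,0],[0.003,0,0],[0.003,0,0],[0.003,0,0],[0.003,0,0],[0.003,0,0],[0.003,0,0],[0.003,0,0]]' --twist '[[0,0,0],[0,0,0],[0,0,0],[0,0,0],[0,0,0],[0,0,0],[0,0,0],[0,0,0]]'

```text
t: 20.4
tool_pos: [0.4755, 0.1363, 0.032]
orientation: [2.11, 2.328, 0.0]
force: [-0.0, -0.2, -0.9]
opening: 0.0213
gripper_force: 50.0
```

```bash
python3 tr.py
```

```text
t 20.40 face x 61.1 y -1.8 z 43.6 yaw 95.62 F along -0.15 z -0.91 F [-0.02 -0.15 -0.91] open 0.0213
```

Emit:
play_rows --slide '[[0.003,0,0],[0.003,0,0],[0.003,0,0],[0.003,0,0],[0.003,0,0],[0.002,0,0],[0.002,0,0],[0.002,0,0]]' --twist '[[0,0,0],[0,0,0],[0,0,0],[0,0,0],[0,0,0],[0,0,0],[0,0,0],[0,0,0]]'

```text
t: 21.2
tool_pos: [0.4751, 0.1405, 0.032]
orientation: [2.109, 2.327, -0.002]
force: [-0.6, -6.6, -0.7]
opening: 0.0216
gripper_force: 50.0
```

```bash
python3 tr.py
```

```text
t 21.20 face x 65.3 y -1.8 z 43.6 yaw 95.62 F along -6.48 z -0.67 F [-0.63 -6.58 -0.67] open 0.0216
```

Emit:
play_rows --slide '[[0.002,0,0],[0.002,0,0],[0.002,0,0],[0.002,0,0],[0.002,0,0],[0.002,0,0],[0.002,0,0],[0.002,0,0]]' --twist '[[0,0,0],[0,0,0],[0,0,0],[0,0,0],[0,0,0],[0,0,0],[0,0,0],[0,0,0]]'

```text
t: 22.0
tool_pos: [0.4746, 0.1445, 0.0318]
orientation: [2.109, 2.327, -0.002]
force: [0.1, -5.3, -0.7]
opening: 0.0219
gripper_force: 50.0
```

```bash
python3 tr.py
```

```text
t 22.00 face x 69.4 y -1.7 z 43.4 yaw 95.62 F along -5.32 z -0.65 F [ 0.06 -5.34 -0.65] open 0.0219
```

Emit:
play_rows --slide '[[0.002,0,0],[0.002,0,0],[0.002,0,0],[0.002,0,0],[0.002,0,0],[0.002,0,0],[0.002,0,0],[0.002,0,0]]' --twist '[[0,0,0],[0,0,0],[0,0,0],[0,0,0],[0,0,0],[0,0,0],[0,0,0],[0,0,0]]'

```text
t: 22.8
tool_pos: [0.4742, 0.1485, 0.0318]
orientation: [2.109, 2.327, -0.002]
force: [0.2, -5.2, -0.7]
opening: 0.0214
gripper_force: 50.0
```

```bash
python3 tr.py
python3 - <<'E'
from h import *
p,d,c=grab("top"); cv2.imwrite("pics/t6.png",cv2.resize(p[190:260,165:265,::-1],None,fx=7,fy=7,interpolation=cv2.INTER_CUBIC))
E
```

```text
t 22.80 face x 73.4 y -1.7 z 43.4 yaw 95.62 F along -5.24 z -0.68 F [ 0.15 -5.25 -0.68] open 0.0214
```

View pics/t6.png

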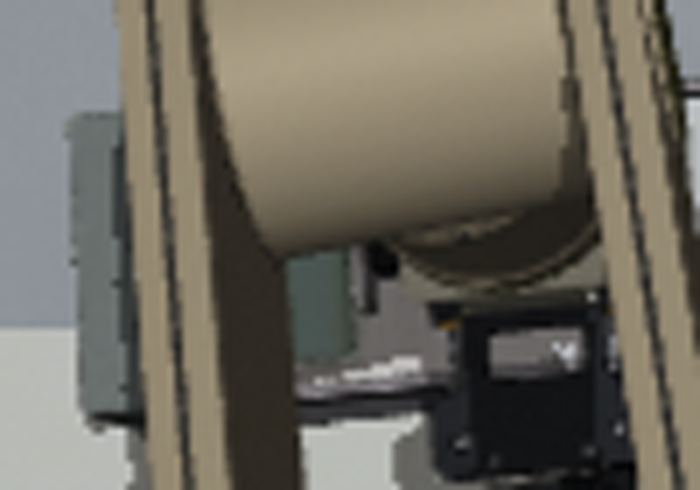

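The top view is mostly hidden by the arm. The bottle's rear edge shows at crop column ~355, with the plate right behind it. I'll take fine steps with force checks.

Emit:
play_rows --slide '[[0.0008,0,0],[0.0008,0,0],[0.0008,0,0],[0.0008,0,0],[0.0008,0,0],[0.0008,0,0],[0.0008,0,0],[0.0008,0,0]]' --twist '[[0,0,0],[0,0,0],[0,0,0],[0,0,0],[0,0,0],[0,0,0],[0,0,0],[0,0,0]]'

```text
t: 23.65
tool_pos: [0.474, 0.1505, 0.0318]
orientation: [2.11, 2.327, -0.001]
force: [0.5, -5.8, -1.9]
opening: 0.0214
gripper_force: 50.0
```

```bash
python3 tr.py
```

```text
t 23.65 face x 75.4 y -1.7 z 43.4 yaw 95.62 F along -5.85 z -1.88 F [ 0.52 -5.83 -1.88] open 0.0214
```

Emit:
play_rows --slide '[[0.0006,0,0],[0.0006,0,0],[0.0006,0,0],[0.0006,0,0],[0.0006,0,0],[0.0006,0,0],[0.0006,0,0],[0.0006,0,0]]' --twist '[[0,0,0],[0,0,0],[0,0,0],[0,0,0],[0,0,0],[0,0,0],[0,0,0],[0,0,0]]'

```text
t: 24.45
tool_pos: [0.4739, 0.1521, 0.032]
orientation: [2.11, 2.328, -0.0]
force: [0.6, -5.3, -1.3]
opening: 0.0216
gripper_force: 50.0
```

```bash
python3 tr.py
```

```text
t 24.45 face x 77.1 y -1.8 z 43.6 yaw 95.62 F along -5.30 z -1.35 F [ 0.6  -5.27 -1.35] open 0.0216
```

Emit:
play_rows --slide '[[0.0006,0,0],[0.0006,0,0],[0.0006,0,0],[0.0006,0,0],[0.0006,0,0],[0.0006,0,0],[0.0006,0,0],[0.0006,0,0]]' --twist '[[0,0,0],[0,0,0],[0,0,0],[0,0,0],[0,0,0],[0,0,0],[0,0,0],[0,0,0]]'

```text
t: 25.25
tool_pos: [0.4739, 0.1531, 0.032]
orientation: [2.11, 2.327, -0.0]
force: [0.7, -5.6, -1.9]
opening: 0.0217
gripper_force: 50.0
```

```bash
python3 tr.py
```

```text
t 25.25 face x 78.1 y -1.8 z 43.6 yaw 95.62 F along -5.67 z -1.88 F [ 0.69 -5.63 -1.88] open 0.0217
```

Emit:
play_rows --slide '[[0.0006,0,0],[0.0006,0,0],[0.0006,0,0],[0.0006,0,0],[0.0006,0,0],[0.0006,0,0],[0.0006,0,0],[0.0006,0,0]]' --twist '[[0,0,0],[0,0,0],[0,0,0],[0,0,0],[0,0,0],[0,0,0],[0,0,0],[0,0,0]]'

```text
t: 26.05
tool_pos: [0.4739, 0.1533, 0.0319]
orientation: [2.109, 2.326, -0.002]
force: [0.3, -11.9, -1.4]
opening: 0.0212
gripper_force: 50.0
```

```bash
python3 tr.py
```

```text
t 26.05 face x 78.2 y -1.9 z 43.5 yaw 95.62 F along -11.90 z -1.38 F [  0.29 -11.93  -1.38] open 0.0212
```

The bottle is on the stops at about 12 N. I'll ease off slightly and hold.

Emit:
play_rows --slide '[[-0.0008,0,0],[-0.0004,0,0],[0,0,0],[0,0,0],[0,0,0],[0,0,0],[0,0,0],[0,0,0]]' --twist '[[0,0,0],[0,0,0],[0,0,0],[0,0,0],[0,0,0],[0,0,0],[0,0,0],[0,0,0]]'

```text
t: 26.85
tool_pos: [0.4738, 0.1532, 0.0319]
orientation: [2.109, 2.327, -0.002]
force: [1.3, -10.8, -0.5]
opening: 0.0213
gripper_force: 50.0
```

```bash
python3 tr.py
```

```text
t 26.85 face x 78.1 y -1.8 z 43.5 yaw 95.62 F along -10.84 z -0.54 F [  1.34 -10.76  -0.54] open 0.0213
```

Emit:
play_rows --slide '[[-0.0002,0,0],[0,0,0],[0,0,0],[0,0,0],[0,0,0],[0,0,0],[0,0,0],[0,0,0]]' --twist '[[0,0,0],[0,0,0],[0,0,0],[0,0,0],[0,0,0],[0,0,0],[0,0,0],[0,0,0]]'

```text
t: 27.65
tool_pos: [0.4739, 0.1532, 0.0319]
orientation: [2.109, 2.327, -0.002]
force: [1.4, -9.5, -1.7]
opening: 0.0216
gripper_force: 50.0
```

```bash
python3 tr.py
```

```text
t 27.65 face x 78.1 y -1.8 z 43.5 yaw 95.62 F along -9.57 z -1.65 F [ 1.38 -9.48 -1.65] open 0.0216
```

Held around 10 N for over 1.5 s. Now I'll retreat gently, lift, and carry the paddle back.

Emit:
play_rows --slide '[[-0.004,0,0],[-0.006,0,0],[-0.01,0,0],[-0.02,0,0],[-0.03,0,0],[-0.04,0,-0.01],[-0.04,0,-0.03],[-0.04,0,-0.05]]' --twist '[[0,0,0],[0,0,0],[0,0,0],[0,0,0],[0,0,0],[0,0,0],[0,0,0],[0,0,0]]'

```text
t: 28.45
tool_pos: [0.4778, 0.1058, 0.0546]
orientation: [-2.11, -2.327, 0.002]
force: [0.5, -0.1, -0.7]
opening: 0.022
gripper_force: 50.0
```

Emit:
play_rows --slide '[[-0.06,0,-0.03],[-0.08,0,-0.01],[-0.08,0,0],[-0.08,0,0],[-0.08,0,0],[-0.08,0,0],[-0.08,0,0],[-0.08,0,0]]' --twist '[[0,0,0],[0,0,0],[0,0,0],[0,0,0],[0,0,0],[0,0,0],[0,0,0],[0,0,0]]'

```text
t: 29.25
tool_pos: [0.494, -0.049, 0.0659]
orientation: [2.11, 2.326, 0.001]
force: [-0.1, -0.2, -0.7]
opening: 0.0219
gripper_force: 50.0
```

```bash
python3 tr.py; python3 plan.py .48 -.25 .06 98 12
python3 - <<'E'
from h import *
p,d,c=grab("top"); cv2.imwrite("pics/t7.png",cv2.resize(p[180:260,165:315,::-1],None,fx=5,fy=5,interpolation=cv2.INTER_CUBIC))
E
```

```text
t 29.25 face x -125.1 y -1.6 z 77.5 yaw 95.59 F along -0.20 z -0.68 F [-0.1  -0.21 -0.68] open 0.0219
t 29.25 pos [ 0.494  -0.049   0.0659] yaw 95.59 tilt [ 1.5e-03 -3.0e-04 -1.0e+00] F [-0.1  -0.21 -0.68] q [-0.2  -0.02  1.93 -0.    1.23 -0.3 ] open 0.0219
[-0.066, -0.011, 0.002] tw -0.0033
[-0.066, -0.011, 0.002] tw -0.0033
[-0.066, -0.012, 0.002] tw -0.0033
[-0.066, -0.012, 0.002] tw -0.0033
[-0.066, -0.012, 0.002] tw -0.0033
[-0.066, -0.012, 0.002] tw -0.0033
[-0.066, -0.013, 0.002] tw -0.0033
[-0.066, -0.013, 0.002] tw -0.0033
[-0.066, -0.013, 0.002] tw -0.0033
[-0.066, -0.013, 0.002] tw -0.0033
[-0.066, -0.013, 0.002] tw -0.0033
[-0.066, -0.014, 0.002] tw -0.0033
step mm 16.79503366292881
```

View pics/t7.png

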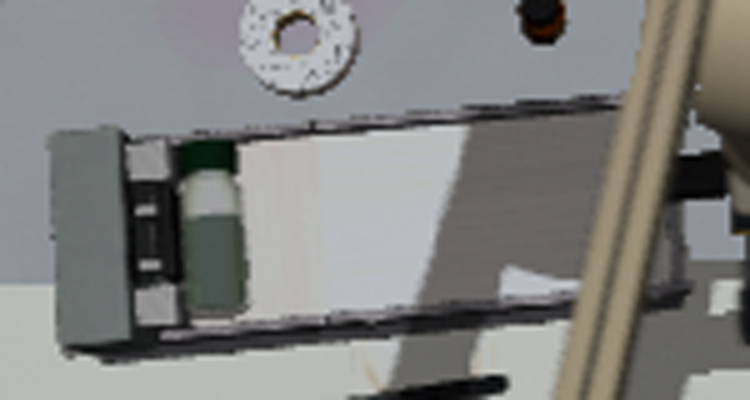

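The bottle lies square in the slot against both stops (crop (213,225)), with the slide flush and the bystanders in place. Now I'll set the paddle down.

Emit:
play_rows --slide '[[-0.09,-0.015,0],[-0.1,-0.016,0],[-0.1,-0.017,0],[-0.1,-0.018,0],[-0.1,-0.018,0],[-0.1,-0.018,0],[-0.1,-0.019,0],[-0.08,-0.018,0]]' --twist '[[0,0,-0.005],[0,0,-0.005],[0,0,-0.005],[0,0,-0.005],[0,0,-0.005],[0,0,-0.005],[0,0,-0.005],[0,0,-0.005]]'

```text
t: 30.1
tool_pos: [0.4814, -0.2447, 0.0658]
orientation: [2.06, 2.369, 0.0]
force: [0.3, -0.0, -1.2]
opening: 0.0216
gripper_force: 50.0
```

Emit:
play_rows --slide '[[-0.04,0,0.02],[-0.02,0,0.04],[0,0,0.04],[0,0,0.04],[0,0,0.04],[0,0,0.02],[0,0,0],[0,0,0]]' --twist '[[0,0,0],[0,0,0],[0,0,0],[0,0,0],[0,0,0],[0,0,0],[0,0,0],[0,0,0]]'

```text
t: 30.9
tool_pos: [0.4836, -0.2572, 0.0145]
orientation: [-2.06, -2.372, -0.0]
force: [-0.6, 0.0, -1.0]
opening: 0.0213
gripper_force: 50.0
```

```bash
python3 plan.py .48 -.25 .0034 98 1
```

```text
t 30.9 pos [ 0.4836 -0.2572  0.0145] yaw 98.04 tilt [ 0.  0. -1.] F [-0.63  0.01 -0.98] q [-0.58  0.19  1.82  0.    1.14 -0.72] open 0.0213
[0.031, -0.01, 0.044] tw 0.0007
step mm 13.733932629663254
```

Emit:
play_rows --slide '[[0,0,0.012],[0,0,0.012],[0,0,0.008],[0,0,0.006],[0,0,0.003],[0,0,0.002],[0,0,0],[0,0,0]]' --twist '[[0,0,0],[0,0,0],[0,0,0],[0,0,0],[0,0,0],[0,0,0],[0,0,0],[0,0,0]]'

```text
t: 31.7
tool_pos: [0.4835, -0.2575, 0.0038]
orientation: [2.061, 2.371, -0.0]
force: [-1.2, -0.2, -1.8]
opening: 0.0215
gripper_force: 50.0
```

Emit:
play_rows --slide '[[0,0,0.002],[0,0,0],[0,0,0],[0,0,0],[0,0,0],[0,0,0],[0,0,0],[0,0,0]]' --twist '[[0,0,0],[0,0,0],[0,0,0],[0,0,0],[0,0,0],[0,0,0],[0,0,0],[0,0,0]]'

```text
t: 32.5
tool_pos: [0.4836, -0.2575, 0.0034]
orientation: [2.06, 2.371, 0.0]
force: [0.6, -0.1, 1.9]
opening: 0.0214
gripper_force: 50.0
```

Emit:
play_rows --slide '[[0,0,0],[0,0,0],[0,0,0],[0,0,0],[0,0,0],[0,0,0],[0,0,0],[0,0,0]]' --twist '[[0,0,0],[0,0,0],[0,0,0],[0,0,0],[0,0,0],[0,0,0],[0,0,0],[0,0,0]]' --fingers -0.2

```text
t: 33.3
tool_pos: [0.4834, -0.2574, 0.0032]
orientation: [-2.061, -2.371, 0.0]
force: [-0.1, 0.2, -0.8]
opening: 0.0558
gripper_force: 0.0
```

Emit:
play_rows --slide '[[0,0,-0.02],[0,0,-0.04],[0,0,-0.08],[0,0,-0.12],[0,0,-0.12],[0,0,-0.12],[0,0,-0.1],[0,0,0]]' --twist '[[0,0,0],[0,0,0],[0,0,0],[0,0,0],[0,0,0],[0,0,0],[0,0,0],[0,0,0]]'

```text
t: 34.1
tool_pos: [0.486, -0.2591, 0.1591]
orientation: [2.055, 2.365, 0.002]
force: [0.6, -0.5, -0.1]
opening: 0.0555
gripper_force: 0.0
```

```bash
python3 - <<'E'
from h import *
p,d,c=grab("top"); W=cloud(c,d)*1000; a=np.radians(95.75); R=np.array([[np.cos(a),-np.sin(a)],[np.sin(a),np.cos(a)]]); L=(W[...,:2]-[472.65,146.94])@R
m=(W[...,2]>42)&(W[...,2]<62)&(L[...,0]>60)&(L[...,0]<108)&(abs(L[...,1])<44); q=L[m]; print("bottle top pts",m.sum(),q.mean(0).round(1),W[m][:,2].max().round(1))
s,ds,cs=grab("side"); Ws=cloud(cs,ds)*1000; g=s.astype(int).sum(2)
m=(abs(Ws[...,0]-480)<40)&(Ws[...,1]>-330)&(Ws[...,1]<-165)&(Ws[...,2]>8)&(Ws[...,2]<60); q=Ws[m]; print("side paddle",m.sum(),np.percentile(q,[2,50,98],axis=0).round(1).tolist() if len(q) else '')
m=(abs(W[...,0]-480)<40)&(W[...,1]>-330)&(W[...,1]<-165)&(W[...,2]>8)&(W[...,2]<60); q=W[m]; print("top paddle",m.sum(),np.percentile(q,[2,50,98],axis=0).round(1).tolist() if len(q) else '')
E
```

```text
bottle top pts 388 [92.9  0.7] 60.6
side paddle 220 [[451.4, -294.3, 9.7], [484.4, -216.8, 25.1], [498.4, -179.7, 34.3]]
top paddle 178 [[451.9, -296.5, 10.1], [476.2, -200.3, 23.7], [494.8, -183.3, 31.8]]
```

```bash
python3 -c "
from plant import robot
print(robot.close_job())"
```

```text
the job is handed in; nothing more can be done
None
```

I pressed the bottle onto both end stops at about 10 N for over a second; it now lies square in the slot, the paddle stands level on the worktop clear of the track, and I've handed the job in (no verdict came back).

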